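# Check by fingertip that the unguarded fan runs free

## Task

Three cooling fans lie face up on the bench and two already have their wire finger guards on. Before the last guard goes on, check that the open fan runs free: with the fingertips gently push the impeller of the fan that has no guard round by at least a quarter turn, either way, then withdraw and leave it standing still. Do not shift or pick up that fan, and leave the two guarded fans, the loose guard and the side cutters alone.

Things in the scene. Friction and masses are not known exactly. Their poses are not given: they have to be found in the camera images.
- fan: The open fan, flat and loose on the bench, about 0.85 kg: a black round frame 51 mm high, 172 mm long along its x axis with screw flanges at both ends, cut off flat to 150 mm along its y axis; inside it a round throat 144 mm wide with a grey impeller, uncovered. Origin: on the fan's axis at bench level; z up.
- impeller (a joint): Angle of the open fan's impeller, rad, positive anticlockwise seen from above, no stops; at 0 the middle of one of its five blades lies on the fan's +x axis. Turns very easily (under 0.2 N at a blade), hardly coasts, stays where it is left. Thin blades, 72 degrees apart, fill the ring from 34 to 70 mm from the axis; between them it is open down to 6 mm above the bench.
- blade_tip (a point): Middle of the blade that is on +x at angle 0, 68 mm from the axis, 29.5 mm above the bench; turns with the impeller. Every blade spans 34 degrees about the axis and rises evenly anticlockwise: lower edge 17 degrees clockwise of its middle, 16 mm above the bench; upper edge 17 degrees anticlockwise, 43 mm above the bench, 8 mm below the frame's rim. Pressed straight down it is rigid.
- hub_top (a point): Centre of the impeller's solid round hub, 68 mm wide, on its flat top with a white round label, 47 mm above the bench, 4 mm below the frame's rim; turns with the impeller.
- terminals (a point): Upper face of the small terminal block on the outside of the open fan's frame, 78 mm from the axis along the fan's +y, 33 mm above the bench; it tells whether the frame has been turned.
- guarded_fan_1: Same fan with a domed wire guard of concentric rings screwed over its top, loose on the bench, 0.92 kg, 60 mm high overall, 172 x 150 mm. Origin: on its axis at bench level.
- guarded_fan_2: The other guarded fan, just the same.
- loose_guard: Wire finger guard that still waits for its fan, lying flat on the bench, concentric steel rings 148 mm wide with four eyes on a circle 162 mm wide, 9 mm high. Origin: its centre at bench level.
- cutters: Side cutters with orange grips lying flat on the bench, 165 mm long along their x axis (jaws to +x), 55 mm wide, 14 mm high. Origin: about the middle of them, at bench level.
Things that resemble listed ones, but are neither listed nor needed, are in the scene too. Leave any orange look-alike of the fan alone.

How it is judged:
On the way:
1. the open fan's impeller has been turned a quarter turn (86 degrees or more) from where it stood, the frame staying put (distance of blade_tip from where it was at the start of the episode above 0.0928 m and distance of terminals from where it was at the start of the episode below 0.012 m), for 0.1 s.
At the end, for the whole second after the job is handed in: After a turn of at least 86 degrees the impeller stands still (under 0.05 rad/s); the open fan lies flat within 10 mm of where it was and its frame has not been turned (terminals within 12 mm); the guarded fans, loose guard and cutters are within 5 mm of where they were (distance of fan from where it was at the start of the episode below 0.01 m and distance of terminals from where it was at the start of the episode below 0.012 m and angle between fan's own z axis and vertical below 0.05 rad and velocity of joint impeller between -0.05 and 0.05 rad/s and linear speed of fan below 0.01 m/s and distance of each of guarded_fan_1, guarded_fan_2, loose_guard, cutters from where it was at the start of the episode below 0.005 m); the robot touches nothing.
It fails at once if the open fan was pressed or struck hard (over 25 N) (contact force between any of the fingers, the arm and fan above 25 N).
It fails at once if the open fan was shifted, turned bodily or lifted (distance of fan from where it was at the start of the episode above 0.01 m or distance of terminals from where it was at the start of the episode above 0.012 m).
It fails at once if a guarded fan, the loose guard or the cutters were touched (over 1 N) or moved (over 5 mm) (contact force between any of the fingers, the arm and guarded_fan_1 above 1 N or distance of any of guarded_fan_1, guarded_fan_2, loose_guard, cutters from where it was at the start of the episode above 0.005 m or contact force between any of the fingers, the arm and guarded_fan_2 above 1 N or contact force between any of the fingers, the arm and loose_guard above 1 N or contact force between any of the fingers, the arm and cutters above 1 N).
It also fails if it takes over 43 s, if anything falls off the work surface, if the arm or the gripper's body presses on something with over 40 N, if the wrist force passes 120 N, or if a joint passes its speed limit or range.

## Robot

A 6-joint arm with a two-finger parallel gripper is mounted at the origin on the work surface. World frame = base frame: x ahead of the robot, y to its left, z up, the work surface at z = 0. Lengths are in m, angles in rad, forces in N, time in s.
With the tool pointing down it reaches from about 0.3 to 0.875 m from the base axis. Payload 6.4 kg.
Tool frame: the origin (TCP) lies between the finger pads; the fingertips stand 8 mm ahead of it and the grasp point (between the pads) lies 11 mm behind it; z points along the fingers, x is the direction in which the jaws open and shut, and the axes are right-handed (so a half turn about z gives the same grasp; the last joint's range is limited). The gripper opens to 85 mm and grips with 20 to 120 N. Pads are 22 mm wide; open, the fingers measure 114 mm over their backs; the gripper's body (76 mm by 85 mm) begins 54 mm behind the grasp point. The pads swing forward as they close: fully open they stand 13 mm farther back than shut.
Start: joints at [-0.206, 0.181, 1.607, -0, 1.354, -0.206], TCP at [0.575, 0, 0.239] pointing down, gripper open.
Joint ranges: [-2.99, 2.99], [-0.89, 2.07], [0.3, 2.58], [-1.14, 4.28], [0, 2.63], [-3.12, 3.12]. Speed limits (rad/s): [2.57, 2.57, 3.01, 3.14, 3.14, 3.14].

## Interface

Orientations are given as a unit quaternion [w, x, y, z].
In Python, from bench import ctrl gives the robot as it stands.
- The arm moves only by the tool drive_tool, never from a script. Its argument "commands" is a list of rows, each an object of numbers: "gripper": the closure, from 0 (fully open) to 1 (shut); "dx", "dy", "dz": the shift along the tool's x, y, z in cm; "turn": the turn about the tool's z in degrees. A call has 1 to 20 rows; each row is the pose to reach, as a shift and turn from the pose commanded when the call began, along the tool's axes at that moment; what a row does not reach only later rows make up. A row lasts 1/8 s, in which the tool goes at most 62.5 mm and 10.7 degrees, less where a joint would pass 70% of its speed; a pose out of reach is approached as far as the arm can. A call with a gripper value outside its range is refused whole. The fingers move at their own pace and stop on an object; the grip force is fixed at half the most. Time passes only in rows, so rows that repeat a pose let the fingers close. It gives the time, the measured TCP pose, the force and the opening at its end, in the units of the state.
- ctrl.get_obs(): the state, without advancing time (a new reading comes with each control period).
- ctrl.camera(name): name is "scene" or "side" or "wrist"; returns a dict with "image" (400x640x3 uint8, red, green, blue), "mtx" (3x3 intrinsics, pixels), "R" (3x3) and "t" (3): a world point X has camera coordinates R X + t. Camera axes: x right, y down, z forward; pixel columns grow to the right and rows downward; lengths in m; the calibration is good to about 2 mm. A picture is of the moment at which its call begins. There is no depth.
- ctrl.hand_in(): hands the job in, once; it reports no verdict.
The state is a dict: "time_s": time; "q": joint angles; "dq": joint speeds; "joint_efforts": joint torques, N m; "eef_pos": TCP position; "eef_rot": TCP orientation; "wrist_force": force on the tool from outside, world axes, zero at the start; "torque": the same for the moment, N m; "opening": opening from 0.0 (shut) to 1.0 (fully open).
Only numpy, scipy, OpenCV 4.12 (cv2) and the standard library are available. Lean on these libraries where they do the work, as an engineer would, in place of code of your own. Each camera call takes 0.05 s, during which the arm holds its last target.

## Working session

There is one attempt and no reset: what is moved stays moved. The work goes in short steps, Python scripts to look and compute and a tool call to move; the robot and the scene stay as the last step left them, time stands still between calls to the robot, and variables do not carry over. Pictures are saved under pics/ and viewed, and the job is handed in when it is done.

Besides the shell and the picture viewer there is one more tool, called as a command line: name --argument value ..., lists and objects as JSON in quotes. drive_tool: Moves the arm, as the interface text tells. Its arguments: {"type":"object","properties":{"commands":{"type":"array","items":{"type":"object","properties":{"gripper":{"type":"number"},"dx":{"type":"number"},"dy":{"type":"number"},"dz":{"type":"number"},"turn":{"type":"number"}}}}},"required":["commands"]}

```bash
mkdir -p pics
python3 - <<'E'
from bench import ctrl
import cv2,pickle
d={}
for n in ["scene","side","wrist"]:
    c=ctrl.camera(n); d[n]=c
    cv2.imwrite(f"pics/{n}0.png",c["image"][:,:,::-1])
    print(n,c["mtx"].tolist(),c["R"].round(3).tolist(),c["t"].round(3).tolist())
pickle.dump(d,open("c0.pkl","wb"))
o=ctrl.get_obs(); print(o)
E
```

```text
scene [[390.56943522290356, 0.0, 316.95074106341565], [0.0, 390.56943522290356, 196.903686923814], [0.0, 0.0, 1.0]] [[-0.613, 0.79, -0.009], [0.632, 0.484, -0.605], [-0.473, -0.377, -0.796]] [0.312, -0.356, 1.401]
side [[379.97617409566965, 0.0, 322.26593215074655], [0.0, 379.97617409566965, 198.68806386863577], [0.0, 0.0, 1.0]] [[-0.958, -0.286, -0.012], [-0.183, 0.644, -0.743], [0.22, -0.71, -0.669]] [0.568, 0.121, 0.874]
wrist [[316.22102261170323, 0.0, 317.6569321924155], [0.0, 316.22102261170323, 200.88599398997982], [0.0, 0.0, 1.0]] [[1.0, 0.0, -0.001], [0.001, -0.957, 0.29], [-0.001, -0.29, -0.957]] [-0.575, -0.038, 0.379]
{'time_s': 0.15, 'q': array([-2.06306737e-01,  1.81344250e-01,  1.60775971e+00,  2.82912924e-05,
        1.35382003e+00, -2.06299626e-01]), 'dq': array([-0.00065966, -0.00322841, -0.00455504,  0.00036885,  0.00109299,
       -0.00083219]), 'joint_efforts': array([ 1.94259010e-03, -4.45260644e+01, -3.51692533e+01, -1.26067753e-04,
        5.82284134e-03,  2.14055274e-05]), 'eef_pos': array([5.74594198e-01, 1.07335424e-04, 2.38614799e-01]), 'eef_rot': array([-1.49877046e-04,  9.99999778e-01, -6.60976353e-06, -6.48726196e-04]), 'wrist_force': array([-1.20990795,  0.29895656, -0.02148679]), 'torque': array([-0.05421264,  0.00320859,  0.02210818]), 'opening': 1.001290581113194}
```

View pics/scene0.png

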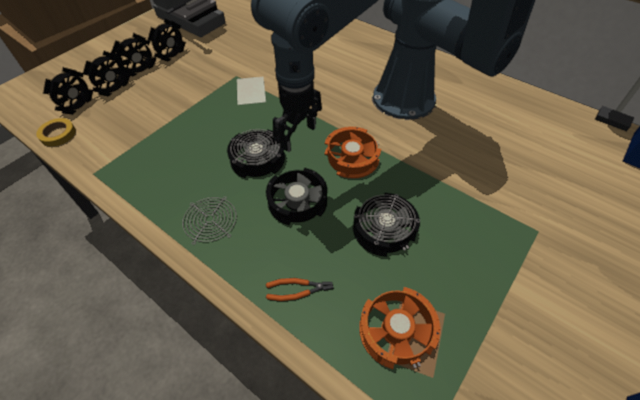

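View pics/side0.png

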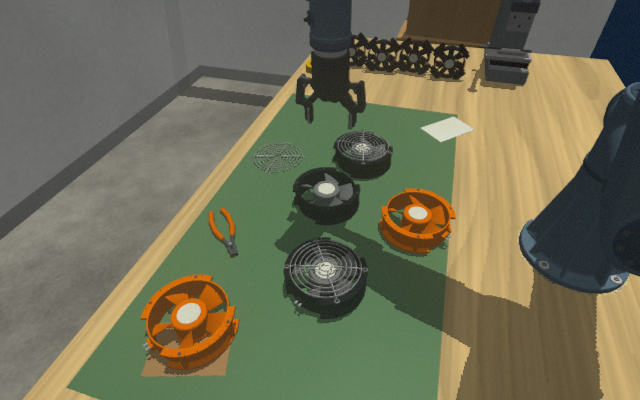

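View pics/wrist0.png

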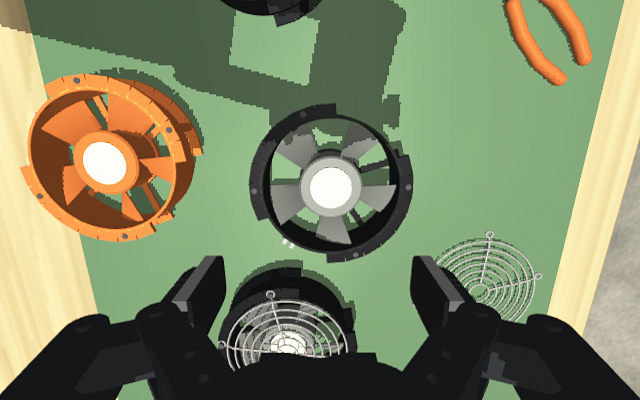

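Wrist view: open fan in the middle with its white label near (330,187) and five grey blades; a guarded fan is at (287,345), an orange look-alike at (105,163), and the loose guard at (485,285). I'll measure the label in all three views.

```bash
cat > h.py <<'E'
import numpy as np,cv2,pickle
def ray(c,uv,z):
    R,t=c["R"],c["t"]; d=R.T@np.linalg.inv(c["mtx"])@[uv[0],uv[1],1.]; o=-R.T@t
    return o+d*(z-o[2])/d[2]
def proj(c,X):
    p=c["mtx"]@(c["R"]@X+c["t"]); return p[:2]/p[2]
def label(c,guess,r=30):
    im=c["image"]; m=(im.min(2)>170).astype(np.uint8)
    n,l,s,ce=cv2.connectedComponentsWithStats(m)
    b=[i for i in range(1,n) if np.hypot(*(ce[i]-guess))<r and s[i,4]>30]
    return [(ce[i].round(1),s[i,4]) for i in b]
def topdown(c,cen,z,half=0.11,ppm=2500):
    n=int(2*half*ppm); g=np.mgrid[0:n,0:n]
    X=np.stack([cen[0]-half+g[1]/ppm, cen[1]+half-g[0]/ppm, np.full(g[0].shape,z)],-1)
    p=(X@c["R"].T+c["t"])@c["mtx"].T
    p=(p[...,:2]/p[...,2:]).astype(np.float32)
    return cv2.remap(c["image"],p[...,0],p[...,1],cv2.INTER_LINEAR)
E
python3 - <<'E'
from h import *
d=pickle.load(open("c0.pkl","rb"))
for n,g in [("scene",(297,191)),("side",(326,188)),("wrist",(330,187))]:
    for ce,a in label(d[n],g,12): print(n,ce,a,ray(d[n],ce,.047).round(4))
c=d["wrist"]; ce=label(c,(330,187),12)[0][0]; cen=ray(c,ce,.047)
for n,uv,z in [("wrist",(287,345),.055),("side",(363,147),.058),("side",(325,268),.058),("wrist",(105,163),.047),("side",(418,214),.047),("wrist",(485,290),.005),("side",(277,157),.005)]:
    print(n,uv,ray(d[n],uv,z).round(3))
t=topdown(c,cen,.03); cv2.imwrite("pics/td0.png",t[:,:,::-1])
E
```

```text
side [326.2 187.9] 132 [ 0.5845 -0.0104  0.047 ]
wrist [330.4 187. ] 2661 [ 0.5882 -0.0094  0.047 ]
wrist (287, 345) [ 0.537 -0.206  0.055]
side (363, 147) [ 0.53  -0.201  0.058]
side (325, 268) [0.513 0.244 0.058]
wrist (105, 163) [0.353 0.016 0.047]
side (418, 214) [0.348 0.022 0.047]
wrist (485, 290) [ 0.797 -0.161  0.005]
side (277, 157) [ 0.782 -0.156  0.005]
```

View pics/td0.png

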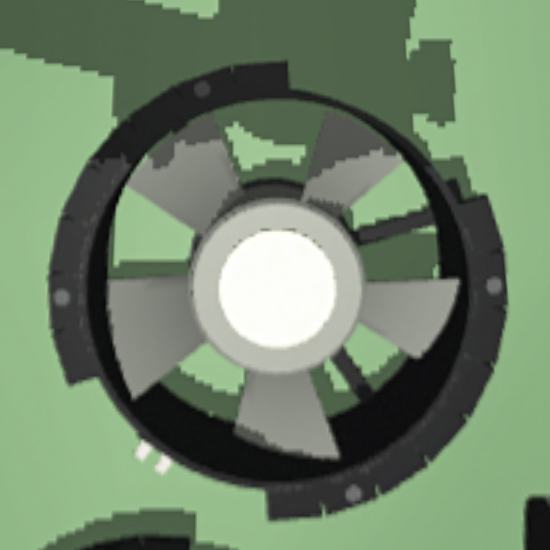

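drive_tool --commands '[{"gripper": 1, "dx": 0.1, "dy": -1.5, "dz": 2, "turn": -5}, {"gripper": 1, "dx": 0.3, "dy": -3, "dz": 5, "turn": -10}, {"gripper": 1, "dx": 0.3, "dy": -4.2, "dz": 9, "turn": -10}, {"gripper": 1, "dx": 0.3, "dy": -4.2, "dz": 11.9, "turn": -10}, {"gripper": 1, "dx": 0.3, "dy": -4.2, "dz": 11.9, "turn": -10}, {"gripper": 1, "dx": 0.3, "dy": -4.2, "dz": 11.9, "turn": -10}, {"gripper": 1, "dx": 0.3, "dy": -4.2, "dz": 11.9, "turn": -10}, {"gripper": 1, "dx": 0.3, "dy": -4.2, "dz": 11.9, "turn": -10}]'

```text
time_s: 1.15
eef_pos: [0.5788, 0.0418, 0.1216]
eef_rot: [0.0, 0.996, 0.087, 0.001]
wrist_force: [-0.4, -0.9, -0.2]
opening: -0.0
```

```bash
cat > look.py <<'E'
import sys
from h import *
from bench import ctrl
k=sys.argv[1]; ims=[]
d={}
for n in ["scene","side","wrist"]:
    c=ctrl.camera(n); d[n]=c; im=c["image"][:,:,::-1].copy()
    if n!="wrist":
        p=proj(c,np.array([.587,-.01,.05])).astype(int); im=cv2.resize(im[max(p[1]-90,0):p[1]+60,p[0]-75:p[0]+75],(400,400),interpolation=cv2.INTER_CUBIC)
        ims.append(im)
    else: cv2.imwrite(f"pics/w{k}.png",im)
cv2.imwrite(f"pics/ss{k}.png",np.hstack(ims)); pickle.dump(d,open(f"c{k}.pkl","wb"))
o=ctrl.get_obs()
for a in ["time_s","eef_pos","eef_rot","wrist_force","opening"]: print(a,np.round(o[a],4))
E
python3 look.py 1
```

```text
time_s 1.3
eef_pos [0.5783 0.0419 0.1209]
eef_rot [1.000e-04 9.962e-01 8.710e-02 4.000e-04]
wrist_force [ 0.2004 -0.0368 -0.6406]
opening -0.0018
```

View pics/ss1.png

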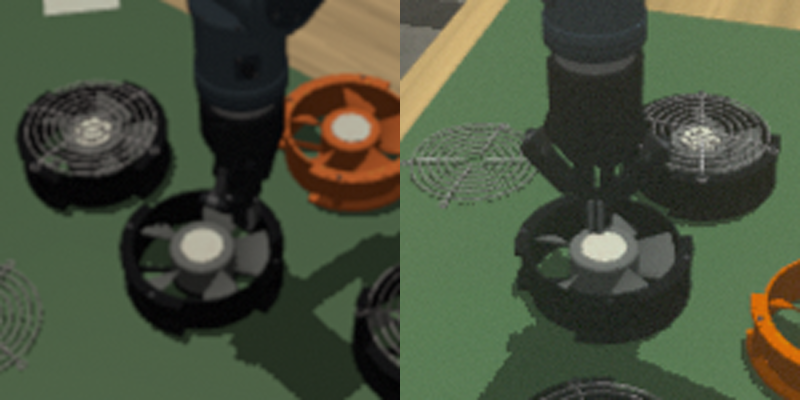

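View pics/w1.png

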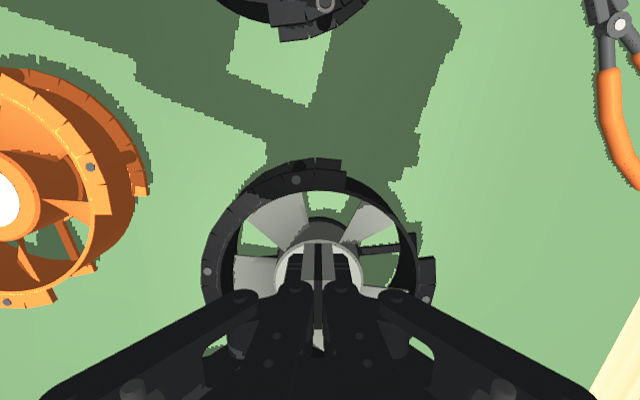

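Run:
```python
from h import *
d=pickle.load(open("c1.pkl","rb"))
for n in d:
    q=proj(d[n],np.array([.587,-.01,.05])).astype(int)
    for z in (.100,.113,.126):
        p=proj(d[n],np.array([.5783,.0419,z])); print(n,z,p.round(1), ((p-[q[0]-75,max(q[1]-90,0)])*400/150).round(0) if n!="wrist" else "")
# label centre in scene, lower threshold
for n,g in [("scene",(297,191)),("side",(326,188))]:
    im=d[n]["image"]; m=(im.min(2)>140).astype(np.uint8); N,l,s,ce=cv2.connectedComponentsWithStats(m)
    for i in range(1,N):
        if np.hypot(*(ce[i]-g))<12 and s[i,4]>20: print(n,ce[i],s[i],ray(d[n],ce[i],.047).round(4))
```

```text
scene 0.1 [313.1 185.4] [246. 230.]
scene 0.113 [313.  182.2] [245. 222.]
scene 0.126 [313.  179.1] [245. 213.]
side 0.1 [322.5 185.1] [193. 238.]
side 0.113 [322.4 180.9] [193. 226.]
side 0.126 [322.3 176.5] [193. 215.]
wrist 0.1 [316.6 248. ] 
wrist 0.113 [316.6 259.3] 
wrist 0.126 [316.5 272.5] 
scene [296.2826087  190.36956522] [289 185  15  12 138] [ 0.5879 -0.0115  0.047 ]
side [326.0794702 188.1192053] [318 183  17  11 151] [ 0.5845 -0.0094  0.047 ]
```

The side and scene crops show the shut fingertips over the gap between two blades, at crop (197,230), which agrees with tip z 0.113. Now lowering into the gap.

drive_tool --commands '[{"gripper": 1, "dz": 1.5}, {"gripper": 1, "dz": 3}, {"gripper": 1, "dz": 4.5}, {"gripper": 1, "dz": 5.3}, {"gripper": 1, "dz": 5.8}, {"gripper": 1, "dz": 6.2}, {"gripper": 1, "dz": 6.2}]'

```text
invalid input at $.commands[0]: expected keys gripper, dx, dy, dz, turn
```

```bash
python3 look.py 2
```

```text
time_s 1.45
eef_pos [0.578  0.042  0.1204]
eef_rot [0.000e+00 9.962e-01 8.710e-02 1.000e-04]
wrist_force [-0.0154  0.2298 -0.4804]
opening -0.0014
```

View pics/w2.png

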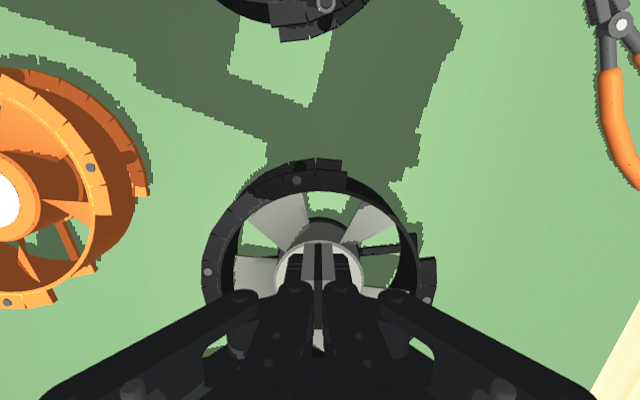

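View pics/ss2.png

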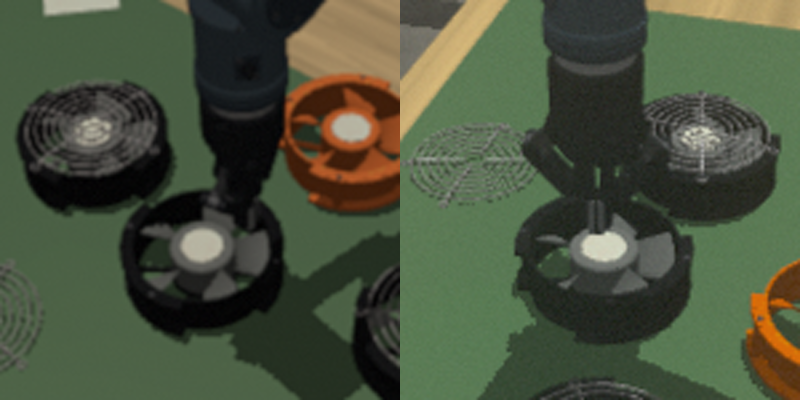

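The call was refused because it needs all the keys; the pictures are unchanged, with the tips still above the gap. Repeating it with full rows.

drive_tool --commands '[{"gripper": 1, "dx": 0, "dy": 0, "dz": 1.5, "turn": 0}, {"gripper": 1, "dx": 0, "dy": 0, "dz": 3, "turn": 0}, {"gripper": 1, "dx": 0, "dy": 0, "dz": 4.5, "turn": 0}, {"gripper": 1, "dx": 0, "dy": 0, "dz": 5.3, "turn": 0}, {"gripper": 1, "dx": 0, "dy": 0, "dz": 5.8, "turn": 0}, {"gripper": 1, "dx": 0, "dy": 0, "dz": 6.2, "turn": 0}, {"gripper": 1, "dx": 0, "dy": 0, "dz": 6.2, "turn": 0}]'

```text
time_s: 2.33
eef_pos: [0.5781, 0.042, 0.0583]
eef_rot: [0.0, 0.996, 0.087, 0.0]
wrist_force: [0.2, 0.2, 0.4]
opening: 0.002
```

```bash
python3 look.py 3
```

```text
time_s 2.475
eef_pos [0.5784 0.042  0.0587]
eef_rot [1.000e-04 9.962e-01 8.720e-02 4.000e-04]
wrist_force [ 0.1204  0.664  -0.4998]
opening 0.0049
```

View pics/w3.png

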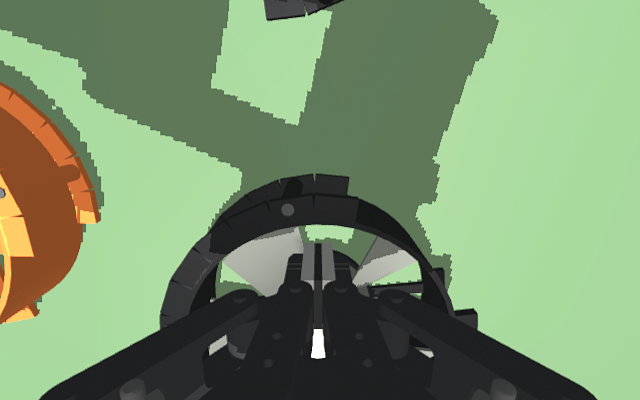

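View pics/ss3.png

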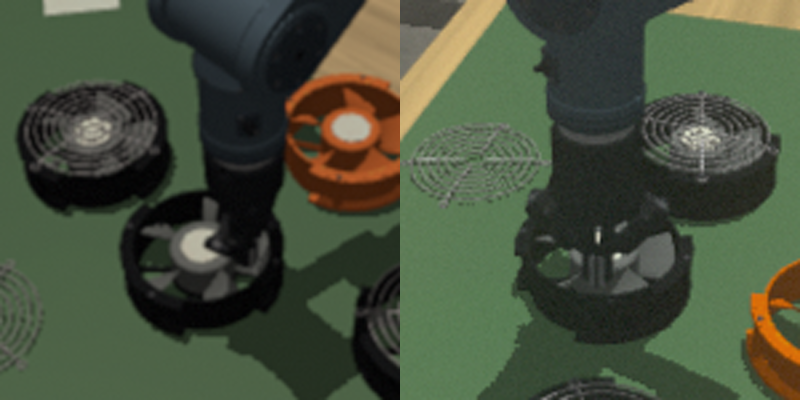

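The wrist view shows the shut tips (x 288–350, front at y≈253) in the gap at rim height, nearer the right blade's high edge (x≈358). I'll shift 2 mm left and go in.

drive_tool --commands '[{"gripper": 1, "dx": -0.2, "dy": 0, "dz": 0, "turn": 0}, {"gripper": 1, "dx": -0.2, "dy": 0, "dz": 0.4, "turn": 0}, {"gripper": 1, "dx": -0.2, "dy": 0, "dz": 0.8, "turn": 0}, {"gripper": 1, "dx": -0.2, "dy": 0, "dz": 1.2, "turn": 0}, {"gripper": 1, "dx": -0.2, "dy": 0, "dz": 1.6, "turn": 0}, {"gripper": 1, "dx": -0.2, "dy": 0, "dz": 1.6, "turn": 0}]'

```text
time_s: 3.22
eef_pos: [0.5757, 0.0417, 0.0417]
eef_rot: [-0.0, 0.996, 0.087, -0.0]
wrist_force: [0.1, -0.8, 0.6]
opening: -0.002
```

```bash
python3 look.py 4
python3 - <<'E'
# plan rows: arc about C clockwise, in tool axes at start (tool x at world angle -turn0)
import numpy as np
from bench import ctrl
from scipy.spatial.transform import Rotation as Ro
o=ctrl.get_obs(); p=o["eef_pos"]; w,x,y,z=o["eef_rot"]; R=Ro.from_quat([x,y,z,w]).as_matrix()
C=np.array([.587,-.010]); v=p[:2]-C; r=np.hypot(*v); t0=np.degrees(np.arctan2(v[1],v[0])); print(r,t0)
def rows(ts,rr,start,R):
    for i,a in enumerate(ts):
        q=C+rr*np.array([np.cos(np.radians(a)),np.sin(np.radians(a))])
        d=R.T@np.array([q[0]-start[0],q[1]-start[1],0]); print(i,a,(d[:2]*100).round(2), round(ts0-a,1))
ts0=100
rows(np.arange(96,38,-3),.053,p,R)
E
```

```text
time_s 3.375
eef_pos [0.5761 0.0417 0.0424]
eef_rot [0.000e+00 9.962e-01 8.720e-02 1.000e-04]
wrist_force [ 0.0983  0.6508 -0.6279]
opening -0.0014
0.052793855084803436 101.87820629801138
0 96 [ 0.54 -0.01] 4
1 93 [0.82 0.02] 7
2 90 [1.09 0.06] 10
3 87 [1.37 0.11] 13
4 84 [1.63 0.18] 16
5 81 [1.9  0.27] 19
6 78 [2.16 0.36] 22
7 75 [2.41 0.47] 25
8 72 [2.66 0.6 ] 28
9 69 [2.9  0.73] 31
10 66 [3.14 0.88] 34
11 63 [3.36 1.04] 37
12 60 [3.58 1.22] 40
13 57 [3.79 1.4 ] 43
14 54 [3.99 1.6 ] 46
15 51 [4.17 1.8 ] 49
16 48 [4.35 2.01] 52
17 45 [4.51 2.24] 55
18 42 [4.67 2.47] 58
19 39 [4.81 2.71] 61
```

View pics/w4.png

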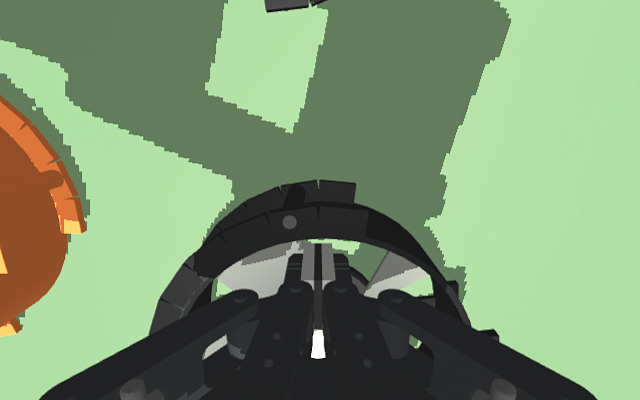

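Wrist view: the tips are inside the gap, clear of the blades on both sides (right blade edge about x 365), with no force. Pushing clockwise along the arc.

drive_tool --commands '[{"gripper": 1, "dx": 0.28, "dy": 0, "dz": 0, "turn": 2}, {"gripper": 1, "dx": 0.54, "dy": 0, "dz": 0, "turn": 4}, {"gripper": 1, "dx": 0.82, "dy": 0.02, "dz": 0, "turn": 7}, {"gripper": 1, "dx": 1.09, "dy": 0.06, "dz": 0, "turn": 10}, {"gripper": 1, "dx": 1.37, "dy": 0.11, "dz": 0, "turn": 13}, {"gripper": 1, "dx": 1.63, "dy": 0.18, "dz": 0, "turn": 16}, {"gripper": 1, "dx": 1.9, "dy": 0.27, "dz": 0, "turn": 19}, {"gripper": 1, "dx": 2.16, "dy": 0.36, "dz": 0, "turn": 22}, {"gripper": 1, "dx": 2.41, "dy": 0.47, "dz": 0, "turn": 25}, {"gripper": 1, "dx": 2.66, "dy": 0.6, "dz": 0, "turn": 28}, {"gripper": 1, "dx": 2.9, "dy": 0.73, "dz": 0, "turn": 31}, {"gripper": 1, "dx": 3.14, "dy": 0.88, "dz": 0, "turn": 34}, {"gripper": 1, "dx": 3.36, "dy": 1.04, "dz": 0, "turn": 37}, {"gripper": 1, "dx": 3.58, "dy": 1.22, "dz": 0, "turn": 40}, {"gripper": 1, "dx": 3.58, "dy": 1.22, "dz": 0, "turn": 40}]'

```text
time_s: 5.25
eef_pos: [0.6138, 0.0358, 0.0424]
eef_rot: [-0.0, 0.966, -0.259, 0.0]
wrist_force: [-0.1, 0.2, 0.8]
opening: 0.002
```

```bash
python3 look.py 5
cat > plan.py <<'E'
import sys
import numpy as np
from bench import ctrl
from scipy.spatial.transform import Rotation as Ro
o=ctrl.get_obs(); p=o["eef_pos"]; w,x,y,z=o["eef_rot"]; R=Ro.from_quat([x,y,z,w]).as_matrix()
C=np.array([.587,-.010]); v=p[:2]-C; r=np.hypot(*v); t0=np.degrees(np.arctan2(v[1],v[0])); print(r,t0,"tool",np.degrees(np.arctan2(-R[1,1],-R[0,1])), "q6",o["q"].round(2))
ts0=float(sys.argv[1])
for i,a in enumerate(np.arange(ts0-3,float(sys.argv[2])-.1,-3)):
    q=C+.053*np.array([np.cos(np.radians(a)),np.sin(np.radians(a))])
    d=R.T@np.array([q[0]-p[0],q[1]-p[1],0]); print(i,a,(d[:2]*100).round(2), round(ts0-a,1))
E
python3 plan.py 60 3
```

```text
time_s 5.4
eef_pos [0.6133 0.036  0.0422]
eef_rot [-0.000e+00  9.660e-01 -2.586e-01 -1.000e-04]
wrist_force [-0.5164  0.2196 -0.7475]
opening -0.0016
0.05297126115379548 60.178017188638435 tool 60.025018378420135 q6 [-0.13  0.5   1.62  0.    1.01  0.39]
0 57.0 [0.29 0.  ] 3.0
1 54.0 [0.57 0.03] 6.0
2 51.0 [0.85 0.06] 9.0
3 48.0 [1.12 0.11] 12.0
4 45.0 [1.39 0.18] 15.0
5 42.0 [1.65 0.26] 18.0
6 39.0 [1.92 0.35] 21.0
7 36.0 [2.17 0.46] 24.0
8 33.0 [2.42 0.58] 27.0
9 30.0 [2.67 0.71] 30.0
10 27.0 [2.9  0.85] 33.0
11 24.0 [3.13 1.01] 36.0
12 21.0 [3.35 1.18] 39.0
13 18.0 [3.56 1.36] 42.0
14 15.0 [3.76 1.55] 45.0
15 12.0 [3.95 1.75] 48.0
16 9.0 [4.13 1.96] 51.0
17 6.0 [4.3  2.18] 54.0
18 3.0 [4.46 2.41] 57.0
```

View pics/w5.png

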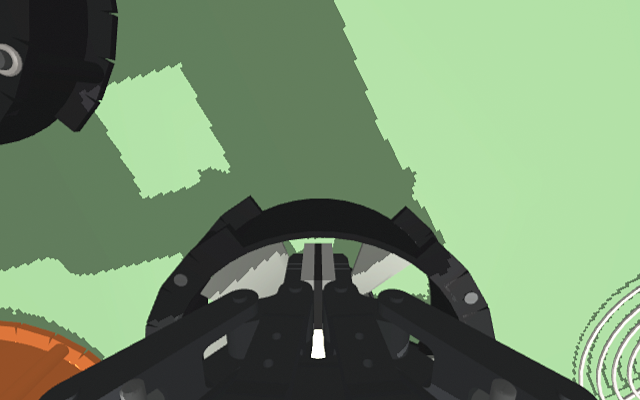

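View pics/ss5.png

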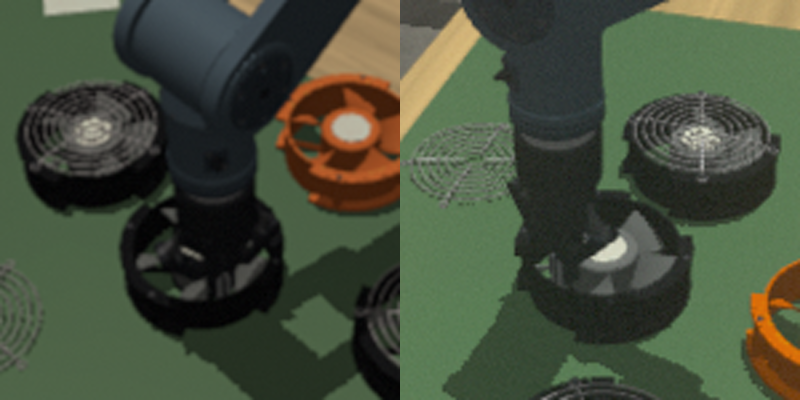

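The frame hasn't moved in the crops. The right blade now keeps pace with the fingers (edge still about x 360 in the wrist view), so the impeller is being turned. Carrying on.

drive_tool --commands '[{"gripper": 1, "dx": 0.29, "dy": 0, "dz": 0, "turn": 3}, {"gripper": 1, "dx": 0.57, "dy": 0.03, "dz": 0, "turn": 6}, {"gripper": 1, "dx": 0.85, "dy": 0.06, "dz": 0, "turn": 9}, {"gripper": 1, "dx": 1.12, "dy": 0.11, "dz": 0, "turn": 12}, {"gripper": 1, "dx": 1.39, "dy": 0.18, "dz": 0, "turn": 15}, {"gripper": 1, "dx": 1.65, "dy": 0.26, "dz": 0, "turn": 18}, {"gripper": 1, "dx": 1.92, "dy": 0.35, "dz": 0, "turn": 21}, {"gripper": 1, "dx": 2.17, "dy": 0.46, "dz": 0, "turn": 24}, {"gripper": 1, "dx": 2.42, "dy": 0.58, "dz": 0, "turn": 27}, {"gripper": 1, "dx": 2.67, "dy": 0.71, "dz": 0, "turn": 30}, {"gripper": 1, "dx": 2.9, "dy": 0.85, "dz": 0, "turn": 33}, {"gripper": 1, "dx": 3.13, "dy": 1.01, "dz": 0, "turn": 36}, {"gripper": 1, "dx": 3.35, "dy": 1.18, "dz": 0, "turn": 39}, {"gripper": 1, "dx": 3.56, "dy": 1.36, "dz": 0, "turn": 42}, {"gripper": 1, "dx": 3.76, "dy": 1.55, "dz": 0, "turn": 45}, {"gripper": 1, "dx": 3.95, "dy": 1.75, "dz": 0, "turn": 48}, {"gripper": 1, "dx": 4.13, "dy": 1.96, "dz": 0, "turn": 51}, {"gripper": 1, "dx": 4.3, "dy": 2.18, "dz": 0, "turn": 54}, {"gripper": 1, "dx": 4.46, "dy": 2.41, "dz": 0, "turn": 57}, {"gripper": 1, "dx": 4.46, "dy": 2.41, "dz": 0, "turn": 57}]'

```text
time_s: 7.9
eef_pos: [0.6399, -0.0074, 0.0423]
eef_rot: [0.0, 0.726, -0.688, -0.0]
wrist_force: [0.4, 0.7, -0.5]
opening: 0.0
```

```bash
python3 look.py 6;python3 plan.py 3 -27
```

```text
time_s 8.05
eef_pos [ 0.6399 -0.0072  0.0422]
eef_rot [ 0.000e+00  7.257e-01 -6.880e-01 -1.000e-04]
wrist_force [-0.4714  0.9021 -0.5679]
opening 0.0028
0.05296398072891971 3.057736954272047 tool 3.0618696581322737 q6 [-0.2   0.55  1.55  0.    1.04  1.32]
0 0.0 [0.28 0.  ] 3.0
1 -3.0 [0.56 0.03] 6.0
2 -6.0 [0.83 0.06] 9.0
3 -9.0 [1.11 0.11] 12.0
4 -12.0 [1.38 0.18] 15.0
5 -15.0 [1.64 0.26] 18.0
6 -18.0 [1.9  0.35] 21.0
7 -21.0 [2.16 0.46] 24.0
8 -24.0 [2.41 0.58] 27.0
9 -27.0 [2.65 0.71] 30.0
```

View pics/w6.png

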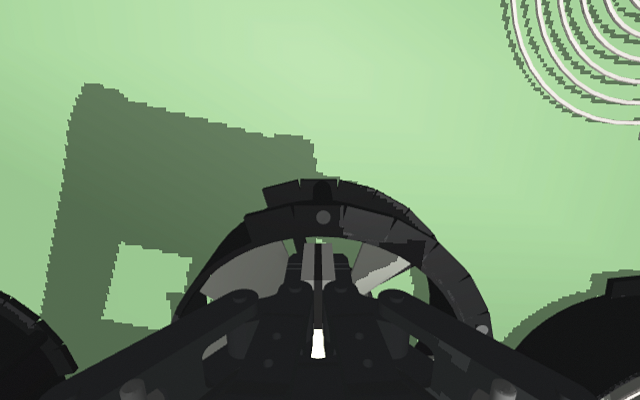

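View pics/ss6.png

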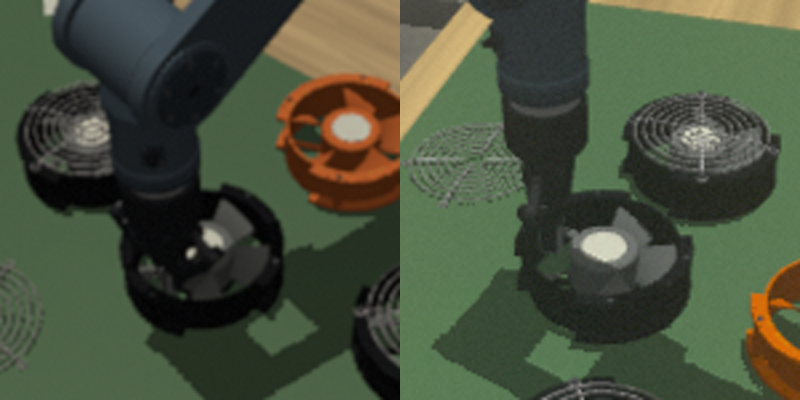

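The impeller follows the fingers and the frame is in place. Another 21° gives margin, well clear of the guarded fan; then I'll back off 6° and lift.

drive_tool --commands '[{"gripper": 1, "dx": 0.28, "dy": 0, "dz": 0, "turn": 3}, {"gripper": 1, "dx": 0.56, "dy": 0.03, "dz": 0, "turn": 6}, {"gripper": 1, "dx": 0.83, "dy": 0.06, "dz": 0, "turn": 9}, {"gripper": 1, "dx": 1.11, "dy": 0.11, "dz": 0, "turn": 12}, {"gripper": 1, "dx": 1.38, "dy": 0.18, "dz": 0, "turn": 15}, {"gripper": 1, "dx": 1.64, "dy": 0.26, "dz": 0, "turn": 18}, {"gripper": 1, "dx": 1.8, "dy": 0.31, "dz": 0, "turn": 20}, {"gripper": 1, "dx": 1.9, "dy": 0.35, "dz": 0, "turn": 21}, {"gripper": 1, "dx": 1.9, "dy": 0.35, "dz": 0, "turn": 21}, {"gripper": 1, "dx": 1.9, "dy": 0.35, "dz": 0, "turn": 21}, {"gripper": 1, "dx": 1.64, "dy": 0.26, "dz": 0, "turn": 18}, {"gripper": 1, "dx": 1.55, "dy": 0.23, "dz": 0, "turn": 17}, {"gripper": 1, "dx": 1.55, "dy": 0.23, "dz": -0.4, "turn": 17}, {"gripper": 1, "dx": 1.55, "dy": 0.23, "dz": -1, "turn": 17}, {"gripper": 1, "dx": 1.55, "dy": 0.23, "dz": -2, "turn": 17}, {"gripper": 1, "dx": 1.55, "dy": 0.23, "dz": -5, "turn": 17}, {"gripper": 1, "dx": 1.55, "dy": 0.23, "dz": -10, "turn": 17}, {"gripper": 1, "dx": 1.55, "dy": 0.23, "dz": -15, "turn": 17}, {"gripper": 1, "dx": 1.55, "dy": 0.23, "dz": -20, "turn": 17}, {"gripper": 1, "dx": 1.55, "dy": 0.23, "dz": -20, "turn": 17}]'

```text
time_s: 10.55
eef_pos: [0.6414, -0.0235, 0.2493]
eef_rot: [0.004, -0.616, 0.788, -0.004]
wrist_force: [-0.0, 0.7, -0.2]
opening: -0.0
```

```bash
python3 look.py 7
python3 - <<'E'
from h import *
d=pickle.load(open("c7.pkl","rb")); d0=pickle.load(open("c0.pkl","rb"))
a=topdown(d["wrist"],(.587,-.01),.03);b=topdown(d0["wrist"],(.587,-.01),.03)
s=lambda c:cv2.resize(topdown(c,(.587,-.01),.03),(400,400))
cv2.imwrite("pics/td7.png",np.hstack([s(d0["wrist"]),s(d["wrist"])])[:,:,::-1])
cv2.imwrite("pics/sd7.png",np.hstack([s(d0["side"]),s(d["side"])])[:,:,::-1])
E
```

```text
time_s 10.7
eef_pos [ 0.6379 -0.0228  0.2418]
eef_rot [-3.000e-04 -6.156e-01  7.881e-01  4.000e-04]
wrist_force [-0.2268 -0.1333  0.2214]
opening -0.0008
```

View pics/td7.png

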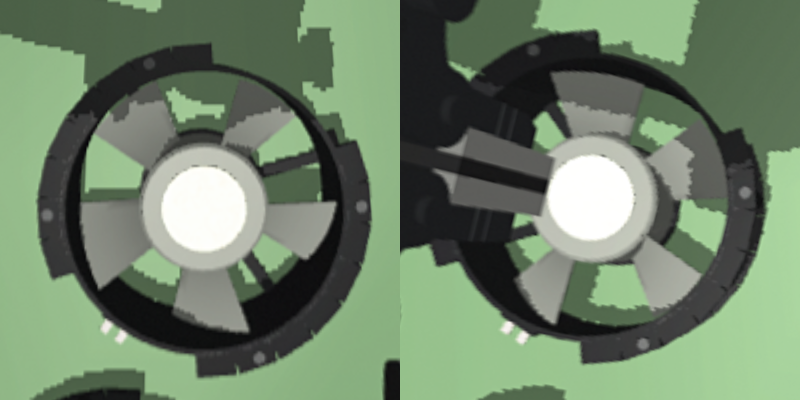

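View pics/sd7.png

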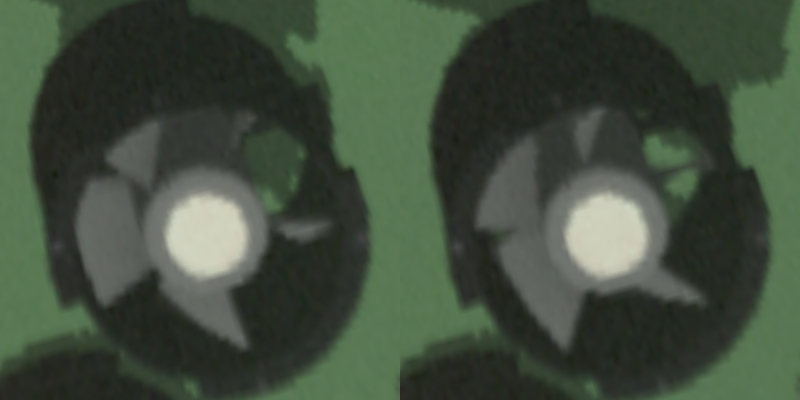

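In the pictures the frame and terminals haven't moved (terminals at (115,330) before, (515,332) after, in the right panel offset by 400). The blade that stood at about +58° is now at about −45 to −52°. One last check that it's still and the other things haven't moved, then hand in.

Run:
```python
from h import *
from bench import ctrl
d=pickle.load(open("c7.pkl","rb")); d0=pickle.load(open("c0.pkl","rb"))
ctrl.camera("wrist"); 
c=ctrl.camera("wrist"); s=ctrl.camera("side"); sc=ctrl.camera("scene")
A=topdown(d["side"],(.587,-.01),.03).astype(int); B=topdown(s,(.587,-.01),.03).astype(int)
print("still diff mean",abs(A-B).mean())
A=topdown(d["wrist"],(.587,-.01),.03).astype(int); B=topdown(c,(.587,-.01),.03).astype(int); print(abs(A-B).mean())
for n,now,ctr in [("side",s,[(325,268),(363,150),(277,157),(224,232)]),("scene",sc,[(256,150),(386,222),(210,218),(298,289)])]:
  for u,v in ctr:
    f=lambda I:cv2.cvtColor(I["image"],cv2.COLOR_RGB2GRAY)[v-35:v+35,u-45:u+45].astype(np.float32)
    print(n,u,v,"shift",np.round(cv2.phaseCorrelate(f(d0[n]),f(now),cv2.createHanningWindow((90,70),cv2.CV_32F)),2))
print(ctrl.get_obs()["eef_pos"], ctrl.hand_in())
```

```text
still diff mean 1.8633223140495867
2.1088209366391184Traceback (most recent call last):
  File "<stdin>", line 12, in <module>
    return _wrapfunc(a, 'round', decimals=decimals, out=out)
    return _wrapit(obj, method, *args, **kwds)
    conv = _array_converter(obj)
ValueError: setting an array element with a sequence. The requested array has an inhomogeneous shape after 1 dimensions. The detected shape was (2,) + inhomogeneous part.
```

Run:
```python
from h import *
from bench import ctrl
d0=pickle.load(open("c0.pkl","rb"))
c1=ctrl.camera("wrist"); s=ctrl.camera("side"); sc=ctrl.camera("scene"); [ctrl.camera("side") for _ in range(8)]; c2=ctrl.camera("wrist"); s2=ctrl.camera("side")
g=lambda c:cv2.GaussianBlur(topdown(c,(.587,-.01),.03),(0,0),4).astype(int)
print("impeller, 0.5 s apart: max diff wrist",abs(g(c1)-g(c2)).max(),"side",abs(g(s)-g(s2)).max())
for n,now,ctr in [("side",s,[(325,268),(363,150),(277,157),(224,232)]),("scene",sc,[(256,150),(386,222),(210,218),(298,289)])]:
  for u,v in ctr:
    f=lambda I:np.float32(cv2.cvtColor(I["image"],cv2.COLOR_RGB2GRAY)[v-35:v+35,u-45:u+45])
    (x,y),r=cv2.phaseCorrelate(f(d0[n]),f(now),cv2.createHanningWindow((90,70),cv2.CV_32F)); print(n,u,v,"shift px",round(x,2),round(y,2),"resp",round(r,2))
```

```text
impeller, 0.5 s apart: max diff wrist 40 side 19
side 325 268 shift px 0.07 0.03 resp 0.91
side 363 150 shift px 0.01 0.01 resp 0.92
side 277 157 shift px 0.01 0.01 resp 0.95
side 224 232 shift px -0.03 0.06 resp 0.93
scene 256 150 shift px -0.08 -0.02 resp 0.65
scene 386 222 shift px 0.03 -0.02 resp 0.88
scene 210 218 shift px 0.03 0.03 resp 0.98
scene 298 289 shift px 0.01 -0.01 resp 0.87
```

Neighbours haven't moved. The wrist difference of 40 needs explaining before I hand in, so I'll compare blade angles over time.

Run:
```python
from h import *
from bench import ctrl
def pol(c):
    t=cv2.cvtColor(topdown(c,(.587,-.01),.03),cv2.COLOR_RGB2GRAY)
    return np.float32(cv2.warpPolar(t,(170,720),(275,275),170,cv2.INTER_LINEAR))[:,95:165]
a=pickle.load(open("c7.pkl","rb")); cs=[a]
n={"wrist":ctrl.camera("wrist"),"side":ctrl.camera("side")}; cs.append(n)
[ctrl.camera("side") for _ in range(10)]
n2={"wrist":ctrl.camera("wrist"),"side":ctrl.camera("side")}
for k in ("wrist","side"):
    for x,y,l in ((a,n,"lift->now"),(n,n2,"0.6s")):
        (u,v),r=cv2.phaseCorrelate(pol(x[k]),pol(y[k])); print(k,l,"rot deg",round(v/2,3),"resp",round(r,2))
g=lambda c:cv2.GaussianBlur(topdown(c,(.587,-.01),.03),(0,0),4).astype(int)
D=abs(g(n["wrist"])-g(n2["wrist"])).max(2); print(D.max(),np.unravel_index(D.argmax(),D.shape),(D>12).sum(), ctrl.get_obs()["time_s"])
cv2.imwrite("pics/diff.png",np.clip(D*5,0,255))
cv2.imwrite("pics/tn.png",topdown(n2["wrist"],(.587,-.01),.03)[:,:,::-1])
```

```text
wrist lift->now rot deg -0.071 resp 0.81
wrist 0.6s rot deg -0.006 resp 0.95
side lift->now rot deg 0.016 resp 0.74
side 0.6s rot deg -0.017 resp 0.77
25 (np.int64(72), np.int64(392)) 87 12.25[ WARN:0@19.076] global loadsave.cpp:1063 imwrite_ Unsupported depth image for selected encoder is fallbacked to CV_8U.
```

View pics/diff.png

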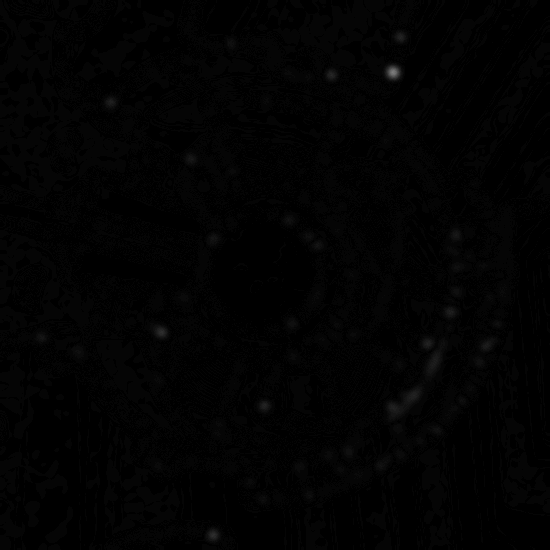

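The difference picture shows only isolated edge specks (brightest at (392,72), a shadow edge), and no blade motion. Handing in.

```bash
python3 -c "
from bench import ctrl
print(ctrl.hand_in())"
```

```text
the job is handed in; nothing more can be done
None
```

I pushed the open fan's impeller about 105° clockwise with the shut fingertips, then backed off, lifted clear and handed in. The job took about 12 s, and the hand-in gave no verdict.

- **Turn:** The blade that stood at about +58° ended between about −45° (read from the picture) and −52° (worked out from where the fingers stopped). That makes the turn 103–110°. The angle readings are rough, but both are above 86°.
- **Standing still:** After the lift, the rotation measured over about 0.6 s was under 0.02° in both views. An earlier raw picture difference looked high; it was only specks at shadow and frame edges.
- **Open fan:** The frame and terminals look unmoved in the before and after pictures. Wrist force readings stayed at noise level, about 1 N.
- **Other items:** Both guarded fans, the loose guard and the cutters had shifted less than 0.1 px in the side and scene views. The match was weaker (0.65) for one guarded fan in the scene view, but the side view confirmed it.

Two slips cost nothing: one move call was refused for missing keys, and one checking script stopped on a printing error before its hand-in line.

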